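Feel the gap with a taper feeler blade

ROBOT

A 6-joint arm with a two-finger parallel gripper is mounted at the origin on a cart in front of the work surface, level with it; the furniture and walls round the work are solid. World frame = base frame: x ahead of the robot, y to its left, z up, the work surface at z = 0. Lengths are in m, angles in rad, forces in N, time in s.
With the tool pointing down it reaches from about 0.4 to 0.825 m from the base axis. Payload 7 kg.
Tool frame: the origin (TCP) lies midway between the tips of the shut fingers; the grasp point (between the pads) lies 19 mm behind it; z points along the fingers, y is the line along which they close (so a half turn about z gives the same grasp; the last joint's range is limited). The gripper opens to 88 mm and grips with 3 to 60 N. Pads are 19 mm wide; open, the fingers measure 130 mm over their backs; the gripper's body (78 mm by 193 mm) begins 47 mm behind the grasp point.
Start: joints at [-1.014, 0.359, 0.012, 0, -1.224, -0.288], TCP at [0.179, -0.651, 0.199] pointing down, gripper open.
Joint ranges: [-3.07, 3.07], [-1.43, 2.12], [-1.02, 1.25], [-3.03, 1.67], [-3.05, -0], [-3.03, 3.03]. Speed limits (rad/s): [2.39, 2.39, 3.01, 3.14, 3.14, 3.14].

INTERFACE

Orientations are given as a rotation vector (axis times angle).
In Python, from bench import move_ptp, line_to, movej, let_go, grab, dwell, solve_ik, sense, camera, IKError, close_job gives the robot as it stands. Calls block until the motion is done:
- move_ptp(position, orientation): joint-space move of the TCP to a pose.
- line_to(position, attitude=None, vel=0.15): straight line of the TCP; attitude=None keeps the orientation; vel is the mean speed in m/s.
- movej(angles): joint-space move.
- let_go() and grab(): open the fingers fully, or close them until they stop; the grip force is fixed at half the most.
- dwell(seconds).
- solve_ik(position, orientation): joint angles nearest the present ones, or None.
- sense(): the state.
- camera(name): name is "side" or "top"; returns a dict with "frame" (420x560x3 uint8, red, green, blue), "range_z" (420x560 float32, m along the optical axis (not along the pixel's ray), 0 where there is no reading), "fx", "fy", "cx", "cy" (pixels), "R" (3x3) and "t" (3): a world point X has camera coordinates R X + t. Camera axes: x right, y down, z forward; pixel columns grow to the right and rows downward; lengths in m; the calibration is good to about 2 mm. A picture is of the moment at which its call begins.
A pose or a line that the arm cannot do raises IKError and nothing moves.
- close_job(): hands the job in; it is judged then, once.
The state is a dict: "time": time; "joint_pos": joint angles; "qd": joint speeds; "tau": joint torques, N m; "tool_pos": TCP position; "eef_rot": TCP orientation; "force": force on the tool from outside, world axes, zero at the start; "wrist_torque": the same for the moment, N m; "gripper_width": finger opening in m; "grasp_force": force on a finger pad.
Only numpy, scipy, OpenCV 4.12 (cv2) and the standard library are available. Lean on these libraries where they do the work, as an engineer would, in place of code of your own. Each camera call takes 0.05 s, during which the arm holds its last target. There are 200 camera calls.

TASK

Lift the dust cap off the gap gauge and set it upright in its shallow tray, letting go of it. Then draw the feeler blade out of its rack, slide it tip down between the gauge's two upright plates until it drags snugly (about 5 N of resistance, the spring-backed plate giving way by about a millimetre; do not ram it in), and finish still holding the blade upright at that depth, fingers off the gauge. Leave the V-block, the drilled block and the bushing alone.

Things in the scene. Friction and masses are not known exactly. Their poses are not given: they have to be found in the camera images.
- gap_fixture: gap gauge fixed to the bench: dark base 124 x 84 mm, two upright steel plates (each 10 mm thick, 44 mm wide, tops rounded to 5 mm radius, 82 mm above the bench) square to its x axis; the gap between them, open at the top, is set anew each job, 4.5 to 6.5 mm. Other parts are under 57 mm high. Origin: centre of the underside; z up; gap at x = 0 within 0.5 mm
- gap_mouth (a point): point between the two plates level with their tops (82 mm above the bench), mid-width. x: across the gap, square to the plates; y: along them; z up. Both plates ride on a slide floating 6 mm either way along x (weak centring spring, 0.4 N per mm), so the gap centres itself on the blade; this point moves with it
- spring_plate (a joint): how far the spring-backed +x plate is pushed back, in m (0 to 0.007; 0 at rest; 4 N per mm). It moves only once the blade is wedged between both plates or something pushes on that plate.
- dust_cap: loose grey plastic cap, a box open below, 40 (x) x 54 (y) mm, 20 mm high to its roof, skirt 16 mm deep; on the roof a grip ridge 14 mm thick (x), 40 long (y), from 20 to 46 mm above the origin. 60 g. Sits loosely over the tops of the two plates, axes parallel to the gauge's. Origin: centre of the skirt's lower edge; z up
- cap_holder: shallow open grey metal tray for the cap, fixed to the bench: 60 mm (x) x 74 mm (y) outside, 16 mm high, walls and floor 4 mm (inside 52 x 66 mm). The cap stands in it upright, long side along y. Origin: centre of the underside; z up. The tray and the rack may exchange places.
- blade_rack: grey metal rack fixed to the bench, 90 mm high: foot 70 x 84 mm, top 50 mm (x) x 76 mm (y) with a through slot 14 x 31 mm (x, y) in which the blade hangs by the shoulders of its grip. Origin: centre of the underside; z up.
- blade: steel taper feeler blade, upright, 120 g: dark grip block 18 mm thick (x), 40 wide (y), 40 high above the origin; below it the blade, 26 mm wide (y), 80 long: 9 mm thick for 20 mm, then tapering evenly to 3 mm at the tip. At first its grip rests on the rack top, axes parallel to the rack's. Origin: centre of the grip's underside; z up
- blade_tip (a point): centre of the blade's lower end, 80 mm below the blade's origin. It goes 15 to 35 mm below the plate tops before both plates touch the blade, and some 5 to 25 mm more while the spring-backed plate gives way; axial drag is then about 1 to 2 times the spring force.
- v_block: bystander: steel V-block 40 x 35 x 30 mm standing beyond the work; origin: centre of the underside
- end_block: bystander: drilled steel block 32 x 38 x 45 mm standing beyond the work; origin: centre of the underside
- bushing_1: bystander: bronze stepped bushing, 34 mm across, 30 mm high, in front of the gauge; origin: centre of the underside
Things that resemble listed ones, but are neither listed nor needed, are in the scene too. Leave any pink or turquoise look-alike of the blade alone.

How it is judged:
On the way, in this order (a step that is already met when the one before it is completed fails the run):
1. the dust cap stands upright in its tray, let go (x of dust_cap in the frame of cap_holder between -0.01 and 0.01 m and y of dust_cap in the frame of cap_holder between -0.01 and 0.01 m and z of dust_cap in the frame of cap_holder between 0 and 0.009 m and angle between dust_cap's own z axis and vertical below 0.12 rad and contact force between the fingers and dust_cap below 0.2 N and linear speed of dust_cap below 0.02 m/s), for 0.2 s.
2. the blade is drawn up clear of its rack (z of blade_tip in the frame of blade_rack above 0.092 m and contact force between the fingers and blade above 1 N), for 0.1 s.
At the end, for the whole second after the job is handed in: Blade still gripped, upright (7 deg), at rest, tip 12 to 66 mm below the plate tops, within 12 mm of mid-width, pressing the plates over 1.5 N; spring-backed plate pushed back 0.4 to 3 mm; robot not touching the gauge; cap upright on its tray floor, let go (all of step 1 and value of joint spring_plate between 0.0004 and 0.003 m and z of blade_tip in the frame of gap_mouth between -0.066 and -0.012 m and y of blade_tip in the frame of gap_mouth between -0.012 and 0.012 m and x of blade_tip in the frame of gap_mouth between -0.006 and 0.006 m and angle between blade's own z axis and vertical below 0.12 rad and contact force between blade and gap_fixture above 1.5 N and contact force between the fingers and blade above 2 N and contact force between each of the arm, the fingers and gap_fixture below 0.3 N and linear speed of blade below 0.01 m/s); the arm keeps its last pose, push and grip.
It fails at once if the blade is rammed in: the spring-backed plate is pushed back more than 4.5 mm (value of joint spring_plate above 0.0045 m).
It fails at once if the V-block is disturbed (moved over 20 mm) (distance of v_block from where it was at the start of the episode above 0.02 m).
It fails at once if the drilled block is disturbed (moved over 20 mm) (distance of end_block from where it was at the start of the episode above 0.02 m).
It fails at once if the bushing is disturbed (moved over 20 mm) (distance of bushing_1 from where it was at the start of the episode above 0.02 m).
It also fails if it takes over 59 s, if anything falls off the work surface, if the arm or the gripper's body presses on something with over 40 N, if the wrist force passes 120 N, or if a joint passes its speed limit or range.

## Working session

There is one attempt and no reset: what is moved stays moved. The work goes in short steps, each a Python script; the robot and the scene stay as the last script left them, time stands still between calls to the robot, and variables do not carry over. Pictures are saved under pics/ and viewed, at most 10 in all, crops included, and the job is handed in when it is done.

```bash
mkdir -p pics; ls; python3 - <<'E'
from bench import *
import numpy as np,cv2
for n in("top","side"):
    c=camera(n); np.savez(f"{n}0.npz",**c)
    cv2.imwrite(f"pics/{n}0.png",cv2.resize(c["frame"][:,:,::-1],None,fx=1.42,fy=1.42,interpolation=cv2.INTER_CUBIC))
    print(n,c["fx"],c["cx"],c["cy"],c["R"],c["t"],-c["R"].T@c["t"])
s=sense();print({k:np.round(v,3) for k,v in s.items()})
E
```

```text
pics
top 385.61290713886973 283.15577682870656 216.26811230679616 [[-0.06428462 -0.99790462 -0.00733922]
 [-0.96621614  0.06407927 -0.24964019]
 [ 0.24958739 -0.00895675 -0.96831086]] [0.05258588 0.61934773 0.91389277] [0.37370813 0.02097385 1.03993231]
side 457.5133197095224 280.91179409297956 213.94354590331795 [[ 0.96746151 -0.25290083  0.00770668]
 [-0.10001949 -0.41024351 -0.90647469]
 [ 0.23240982  0.87620856 -0.42218982]] [-0.59602119  0.1344076   0.84321511] [ 0.39409947 -0.8344267   0.48242727]
{'time': np.float64(0.1), 'joint_pos': array([-1.014,  0.359,  0.011, -0.   , -1.224, -0.288]), 'qd': array([-0.001, -0.003,  0.001,  0.002,  0.001,  0.001]), 'tau': array([-3.0000e-03, -5.8416e+01,  2.9375e+01,  7.0160e+00,  1.0000e-02,
       -0.0000e+00]), 'tool_pos': array([ 0.179, -0.65 ,  0.198]), 'eef_rot': array([ 4.210e-01, -3.113e+00, -2.000e-03]), 'force': array([-0.043, -0.025,  0.398]), 'wrist_torque': array([0.046, 0.043, 0.02 ]), 'grasp_force': np.float64(0.0), 'gripper_width': np.float64(0.088)}
```

View pics/top0.png

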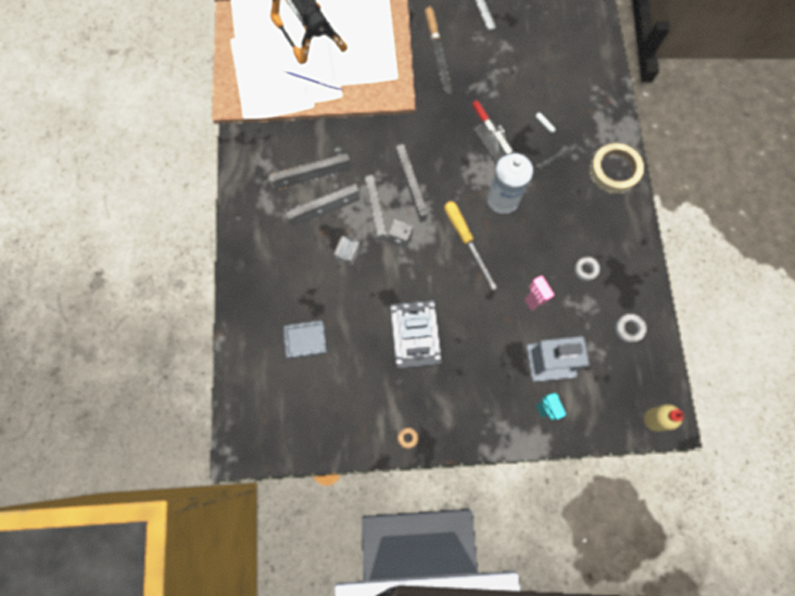

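View pics/side0.png

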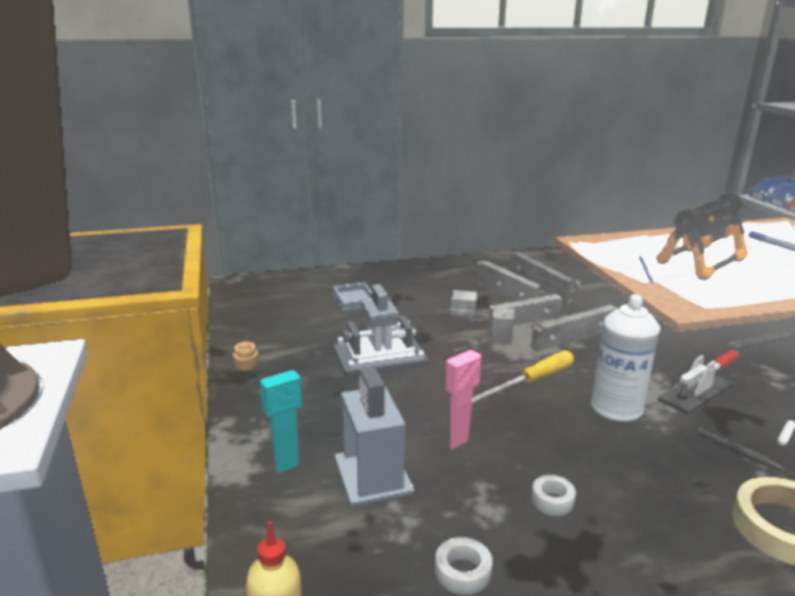

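The top view shows the gauge with its cap at (415,333), the tray at (305,339), the rack at (558,357) with a dark grip on it at (572,350), and the bushing at (408,438). The two steel blocks are at (347,248) and (400,231). There are three blade candidates: pink at (540,290), turquoise at (553,406) and the dark grey grip in the rack at (572,350). The dark grey one fits, since it's dark and hangs in the rack, and the side view agrees at (371,390). I'll confirm it in an enlarged crop while I measure.

```bash
cat > h.py <<'E'
import numpy as np,cv2
def cloud(c):
    v,u=np.mgrid[0:420,0:560]; z=c["range_z"]
    P=np.stack([(u-c["cx"])/c["fx"]*z,(v-c["cy"])/c["fy"]*z,z],-1)
    W=(P-c["t"])@c["R"]; W[z==0]=np.nan
    return W
def ray(c,u,v,h):
    d=np.array([(u-c["cx"])/c["fx"],(v-c["cy"])/c["fy"],1])@c["R"]; o=-c["R"].T@c["t"]
    return o+d*(h-o[2])/d[2]
def rect(p):
    (x,y),(w,h),a=cv2.minAreaRect((p[:,:2]*1000).astype(np.float32)); 
    return np.round([x,y,w,h,a],1)
E
python3 - <<'E'
from h import *
T=dict(np.load("top0.npz"));S=dict(np.load("side0.npz"))
boxes={"gauge":((385,295,445,370),(325,275,430,375)),"tray":((275,315,335,362),(325,275,380,312)),"rack":((520,330,595,385),(330,360,420,505)),"pink":((520,270,560,312),(440,345,490,450)),"turq":((538,390,570,425),(255,365,305,475)),"bush":((395,425,422,450),(228,338,264,372))}
for n,bs in boxes.items():
  for nm,c,b in(("top",T,bs[0]),("side",S,bs[1])):
    W=cloud(c);x0,y0,x1,y1=[int(k/1.42) for k in b]
    p=W[y0:y1,x0:x1].reshape(-1,3);p=p[np.isfinite(p[:,0])]
    hist,_=np.histogram(p[:,2],np.arange(-.01,.16,.01));print(n,nm,hist.tolist(), "zmax",np.round(np.sort(p[:,2])[-5:],4))
    for lo,hi in((.008,.022),(.022,.04),(.06,.075),(.08,.095),(.104,.118),(.122,.14)):
        q=p[(p[:,2]>lo)&(p[:,2]<hi)]
        if len(q)>5: print("   band",lo,hi,len(q),rect(q),"zmed",np.round(np.median(q[:,2]),4))
def crop(c,b,f):
    x0,y0,x1,y1=[int(k/1.42) for k in b]
    return cv2.resize(c["frame"][y0:y1,x0:x1,::-1],f,interpolation=cv2.INTER_CUBIC)
r1=np.hstack([crop(T,(380,290,450,374),(250,300)),crop(T,(510,325,600,393),(396,300)),np.zeros((300,154,3),np.uint8)])
r2=np.hstack([crop(S,(320,270,440,380),(327,300)),crop(S,(325,360,425,460),(300,300)),crop(T,(275,310,340,370),(173,300))])
cv2.imwrite("pics/crop1.png",np.vstack([r1,r2]))
E
```

```text
gauge top [535, 379, 276, 427, 17, 65, 155, 5, 18, 220, 10, 35, 70, 0, 0, 0] zmax [0.1141 0.1142 0.1143 0.1144 0.1148]
   band 0.008 0.022 504 [584.9 -10.6 123.7  83.5   2.1] zmed 0.014
   band 0.022 0.04 277 [585.  -10.4 107.5  80.2   2.3] zmed 0.0238
   band 0.06 0.075 14 [563.9 -13.9  24.2  35.6  40.1] zmed 0.0709
   band 0.08 0.095 224 [585.1 -10.7  40.5  54.1   1.9] zmed 0.0853
   band 0.104 0.118 98 [ 5.85e+02 -1.05e+01  1.51e+01  3.97e+01  4.00e-01] zmed 0.1109
gauge side [190, 2606, 595, 585, 139, 244, 245, 48, 112, 222, 49, 53, 63, 7, 67, 0] zmax [0.1322 0.1322 0.1323 0.1324 0.1326]
   band 0.008 0.022 737 [577.7  90.8 123.7 294.3   2.2] zmed 0.014
   band 0.022 0.04 662 [582.1 -11.7 109.5  82.8   2.9] zmed 0.0249
   band 0.06 0.075 102 [571.5 -24.4  31.2  60.1  43.6] zmed 0.0705
   band 0.08 0.095 243 [581.8 -11.9  41.   58.9   1.3] zmed 0.0871
   band 0.104 0.118 93 [582.1 -12.4  15.   41.3   1.1] zmed 0.1122
   band 0.122 0.14 74 [ 514.1 -257.5   17.5   19.8    3.2] zmed 0.1311
tray top [434, 784, 163, 2, 0, 0, 0, 0, 0, 0, 0, 0, 0, 0, 0, 0] zmax [0.0198 0.0199 0.02   0.02
[... 3329 characters left out ...]
78
   band 0.08 0.095 184 [ 422.8 -239.9   15.5   40.9   89.3] zmed 0.0889
   band 0.104 0.118 229 [ 423.1 -239.1   15.6   42.    88.2] zmed 0.1107
   band 0.122 0.14 17 [ 423.7 -234.1   34.7   12.2   22.6] zmed 0.1222
bush top [150, 73, 30, 43, 25, 0, 0, 0, 0, 0, 0, 0, 0, 0, 0, 0] zmax [0.0324 0.0325 0.0327 0.0327 0.0331]
   band 0.008 0.022 35 [392.7  17.3  31.   30.1  86.5] zmed 0.0182
   band 0.022 0.04 63 [393.9  17.3  25.5  27.5  86.3] zmed 0.0292
bush side [28, 310, 74, 104, 55, 0, 0, 0, 0, 0, 0, 0, 0, 0, 0, 0] zmax [0.0324 0.0324 0.0324 0.0325 0.0325]
   band 0.008 0.022 115 [386.8  12.4  28.1  35.2  56.8] zmed 0.0163
   band 0.022 0.04 132 [388.8  14.1  27.7  28.9  69.2] zmed 0.0293
```

View pics/crop1.png

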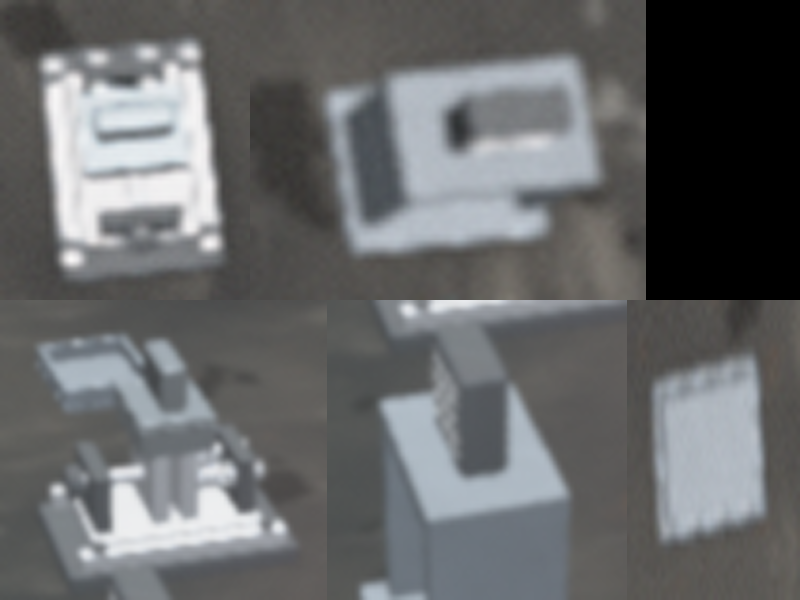

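The crop confirms it: the dark grey grip sits in the slot on the rack top at (515,110), and in the side half at (470,400). The cap is on the plates, and the tray is empty. The two views agree to 2–3 mm, so I'll use their mean. Next I move the cap.

```bash
cat >> h.py <<'E'
from scipy.spatial.transform import Rotation as Ro
def att(yaw_deg,s=1):
    a=np.radians(yaw_deg); y=s*np.array([np.cos(a),np.sin(a),0]); z=np.array([0,0,-1.])
    return Ro.from_matrix(np.column_stack([np.cross(y,z),y,z])).as_rotvec()
G=(.5835,-.0112); GY=2.2; TR=(.5862,.1998); TY=4.7; BL=(.5158,-.2666); BY=2.8
E
cat > s1.py <<'E'
from bench import *
from h import *
def st(m):
    s=sense();print(m,np.round(s["time"],1),np.round(s["tool_pos"],4),np.round(s["force"],2),"w",round(float(s["gripper_width"]),4),"g",round(float(s["grasp_force"]),1))
for s in(1,-1):
    for p,z,y in((G,.25,GY),(TR,.03,TY),(BL,.11,BY)):
        q=solve_ik([*p,z],att(y,s)); print(s,None if q is None else np.round(q,2))
def ok(s): return all((q:=solve_ik([*p,z],att(y,s))) is not None and abs(q[5])<2.7 for p,z,y in((G,.25,GY),(TR,.03,TY),(BL,.11,BY)))
s=1 if ok(1) else -1
open("flip","w").write(str(s))
move_ptp([*G,.2],att(GY,s)); line_to([*G,.125]); line_to([*G,.0915],vel=.06); st("at cap")
grab(); st("grip"); line_to([*G,.17],vel=.08); st("lift")
c=camera("side"); cv2.imwrite("pics/cap.png",c["frame"][130:330,150:450,::-1])
E
python3 s1.py
```

```text
1 [ 0.32  0.18 -0.12  0.   -1.28  2.86]
1 [ 0.64  0.42 -0.32  0.   -0.83  2.58]
1 [-0.14  0.28 -0.32  0.   -0.97 -2.95]
-1 [ 0.32  0.18 -0.12  0.   -1.28 -0.28]
-1 [ 0.64  0.42 -0.32  0.   -0.83 -0.56]
-1 [-0.14  0.28 -0.32  0.   -0.97  0.19]
at cap 4.1 [ 0.5836 -0.0112  0.0915] [0.67 0.77 0.48] w 0.088 g 0.0
grip 5.6 [ 0.5835 -0.0112  0.0915] [ 0.37  0.3  -0.41] w 0.0005 g 0.0
lift 6.7 [ 0.5831 -0.0112  0.1693] [-0.77 -0.01  0.17] w 0.0005 g 0.0
```

The fingers closed on nothing, so I'll look.

```bash
python3 - <<'E'
from bench import *
from h import *
T=camera("top");S=camera("side")
a=cv2.resize(T["frame"][150:300,180:440,::-1],(780,450)) ;
cv2.imwrite("pics/look1.png",np.hstack([cv2.resize(T["frame"][160:300,180:420,::-1],(400,300)),cv2.resize(S["frame"][120:320,150:400,::-1],(400,300))]))
for n,c in(("t",T),("s",S)):
    W=cloud(c).reshape(-1,3)
    m=(abs(W[:,0]-.5835)<.05)&(abs(W[:,1]+.011)<.05)
    p=W[m]; print(n,np.histogram(p[:,2],np.arange(-.01,.3,.01))[0].tolist())
E
```

```text
t [59, 48, 40, 82, 1, 1, 0, 7, 9, 99, 13, 15, 20, 0, 0, 0, 0, 0, 0, 0, 0, 0, 0, 0, 0, 0, 2, 21, 54, 296]
s [10, 197, 230, 559, 137, 229, 228, 45, 114, 224, 47, 53, 65, 0, 0, 0, 0, 0, 0, 0, 8, 85, 99, 95, 116, 127, 116, 89, 285, 358]
```

View pics/look1.png

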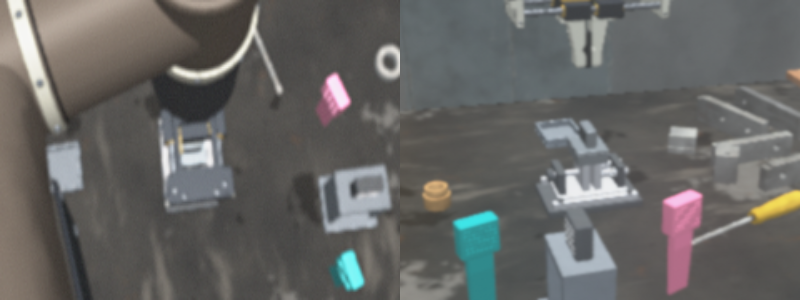

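The side view shows the shut fingertips near crop (590,65), well above the cap. They sit about 25–30 mm higher than the reported TCP. The cap hasn't moved. I'll measure the fingertips' true position against the reported TCP.

```bash
python3 - <<'E'
from bench import *
from h import *
s=sense();print(np.round(s["tool_pos"],4),np.round(s["eef_rot"],3),np.round(s["joint_pos"],3),s["gripper_width"])
for n in("side","top"):
    c=camera(n);W=cloud(c).reshape(-1,3)
    m=(abs(W[:,0]-.5835)<.09)&(abs(W[:,1]+.011)<.09)&(W[:,2]>.14)
    p=W[m];o=np.argsort(p[:,2]);print(n,len(p),"lowest",np.round(p[o[:6]],4).tolist())
    for lo in np.arange(.19,.28,.01):
        q=p[(p[:,2]>=lo)&(p[:,2]<lo+.01)]
        if len(q)>3: print(round(lo,3),len(q),"x",np.round([q[:,0].min(),q[:,0].max()],4),"y",np.round([q[:,1].min(),np.median(q[:,1])],4))
E
```

```text
[ 0.5832 -0.0113  0.1694] [ 2.263e+00 -2.178e+00 -1.000e-03] [ 0.316  0.231 -0.238 -0.    -1.103 -0.277] 0.00023182946997294757
side 8292 lowest [[0.5838, -0.0193, 0.1984], [0.5819, -0.0192, 0.1985], [0.5778, -0.0196, 0.1989], [0.5739, -0.0198, 0.1993], [0.59, -0.0184, 0.1996], [0.5792, -0.0221, 0.1997]]
0.19 10 x [0.5679 0.5917] y [-0.0221 -0.0196]
0.2 87 x [0.5649 0.5977] y [-0.0247 -0.0209]
0.21 99 x [0.565  0.5973] y [-0.0246 -0.0207]
0.22 96 x [0.5631 0.5993] y [-0.0244 -0.0208]
0.23 114 x [0.5612 0.6011] y [-0.0259 -0.0213]
0.24 124 x [0.5591 0.6031] y [-0.0245 -0.0213]
0.25 120 x [0.5565 0.6106] y [-0.0254 -0.022 ]
0.26 137 x [0.4937 0.6711] y [-0.0538 -0.038 ]
0.27 546 x [0.4936 0.671 ] y [-0.0551 -0.0446]
0.28 541 x [0.4937 0.6713] y [-0.0558 -0.0426]
top 11981 lowest [[0.5505, -0.0114, 0.2582], [0.5502, -0.0093, 0.2601], [0.5502, -0.0051, 0.2613], [0.55, -0.0071, 0.2615], [0.5501, -0.003, 0.262], [0.5508, -0.0217, 0.263]]
0.26 19 x [0.549  0.5872] y [-0.0483 -0.0091]
0.27 72 x [0.5211 0.587 ] y [-0.0501 -0.0039]
0.28 313 x [0.5204 0.5869] y [-0.0501 -0.007 ]
```

The true fingertips are 28–29 mm above the reported TCP, with x and y correct. I'll apply a −28 mm z offset, guard the descent by force, and retry.

```bash
echo 'DZ=-.0285' >> h.py
cat > s2.py <<'E'
from bench import *
from h import *
s=int(open("flip").read())
def st(m):
    s=sense();print(m,np.round(s["time"],1),np.round(s["tool_pos"],4),np.round(s["force"],2),"w",round(float(s["gripper_width"]),4),"g",round(float(s["grasp_force"]),1));return s
E
python3 - <<'E'
from s2 import *
let_go(); line_to([*G,.105+DZ],vel=.12); st("a")
for z in(.1,.096,.093):
    line_to([*G,z+DZ],vel=.05); f=st("d")["force"]
    if abs(f[2])>4: break
grab(); f=st("grip")
if f["gripper_width"]>.008:
    line_to([*G,.15+DZ],vel=.06); st("lift")
E
```

```text
a 9.3 [ 0.5841 -0.0111  0.0772] [0.4  0.11 0.49] w 0.0876 g 0.0
d 9.6 [ 0.5835 -0.0112  0.0717] [ 0.21 -0.05  0.03] w 0.0876 g 0.0
d 9.8 [ 0.5833 -0.0112  0.0673] [-0.09 -1.12 -0.18] w 0.0877 g 0.0
d 10.1 [ 0.5833 -0.0112  0.0643] [-0.03 -0.45 -0.49] w 0.0875 g 0.0
grip 11.2 [ 0.5835 -0.0112  0.0645] [ 0.41 -0.29 -0.72] w 0.0138 g 30.0
lift 12.3 [ 0.5831 -0.0112  0.121 ] [ 0.04  0.55 -0.27] w 0.014 g 30.0
```

Gripped: width is 13.8 mm, which matches the ridge. I'll carry it over the tray and compare cap and tray in the side camera before lowering.

```bash
python3 - <<'E'
from s2 import *
st("0"); line_to([.585,.09,.135],att(3.5,s),vel=.2)
line_to([*TR,.08],att(TY,s),vel=.18); dwell(.2); st("hover")
for n in("side","top"):
    c=camera(n);W=cloud(c).reshape(-1,3)
    m=(abs(W[:,0]-.586)<.06)&(abs(W[:,1]-.2)<.07);p=W[m]
    for lo,hi in((.006,.03),(.077,.105)):
        q=p[(p[:,2]>lo)&(p[:,2]<hi)]
        if len(q)>9: print(n,lo,len(q),rect(q),"z",np.round([q[:,2].min(),q[:,2].max()],4),"x",np.round([q[:,0].min(),q[:,0].max()],4),"y",np.round([q[:,1].min(),q[:,1].max()],4))
    cv2.imwrite(f"pics/hov_{n}.png",cv2.resize(c["frame"][120:260,150:350,::-1] if n=="side" else c["frame"][150:290,150:350,::-1],(800,560)))
E
```

```text
0 12.3 [ 0.5831 -0.0112  0.121 ] [ 0.04  0.55 -0.27] w 0.014 g 30.0
hover 14.0 [0.5865 0.1991 0.0807] [-0.11  0.22  0.16] w 0.0136 g 30.0
side 0.006 344 [584.5 199.4  60.2  81.5   4.8] z [0.006  0.0197] x [0.5525 0.6172] y [0.1594 0.2398]
side 0.077 224 [583.9 194.5  40.   52.4   4.2] z [0.084  0.1049] x [0.5624 0.6051] y [0.1674 0.2192]
top 0.006 117 [587.6 200.7  59.3  74.2   4.8] z [0.006 0.02 ] x [0.5582 0.62  ] y [0.1624 0.2356]
top 0.077 27 [589.  181.3  39.2  18.    4.5] z [0.0823 0.1042] x [0.5701 0.609 ] y [0.1716 0.1913]
```

View pics/hov_side.png

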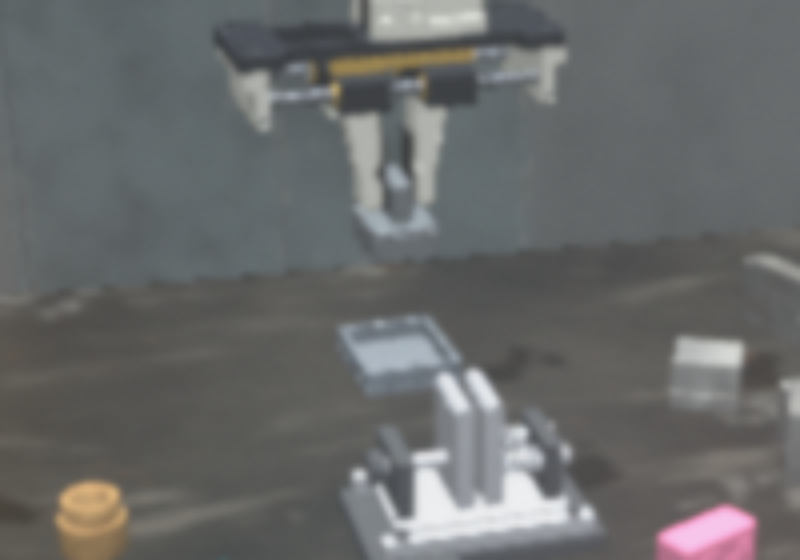

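The cap hangs upright at crop (398,215), over the empty tray at (400,350). It's about 2 mm short in y. I'll correct that and lower it with a force guard.

```bash
python3 - <<'E'
from s2 import *
P=(.587,.2018)
line_to([*P,.03],vel=.12); dwell(.1); f0=st("b")["force"][2]
z=.012; line_to([*P,z],vel=.06)
while z>-.004:
    z-=.0015; line_to([*P,z],vel=.03); f=sense()["force"][2]
    if abs(f-f0)>3: break
st("down"); let_go(); dwell(.1); st("open"); line_to([*P,.09],vel=.2); st("up")
for n in("side",):
    c=camera(n);W=cloud(c).reshape(-1,3)
    p=W[(abs(W[:,0]-.586)<.06)&(abs(W[:,1]-.2)<.07)]
    for lo,hi in((.006,.018),(.02,.03),(.04,.055)):
        q=p[(p[:,2]>lo)&(p[:,2]<hi)]
        if len(q)>9: print(n,lo,len(q),rect(q),"z",np.round(np.percentile(q[:,2],[10,50,98]),4))
    cv2.imwrite(f"pics/placed.png",cv2.resize(c["frame"][150:260,200:340,::-1],(700,550)))
E
```

```text
b 14.8 [0.5877 0.2022 0.031 ] [-0.01  1.2   0.3 ] w 0.0138 g 30.0
down 17.0 [0.5872 0.2019 0.0025] [-2.43 -0.87  7.41] w 0.0139 g 30.0
open 18.3 [0.587  0.2018 0.0015] [-0.07 -0.76  0.6 ] w 0.0878 g 0.0
up 18.9 [0.5869 0.2019 0.0905] [-0.12 -0.12 -0.97] w 0.0878 g 0.0
side 0.006 210 [584.6 198.6  61.   76.7   4.4] z [0.0077 0.0135 0.0179]
side 0.02 137 [585.2 200.4  42.2  56.4   2.1] z [0.0216 0.0251 0.029 ]
side 0.04 72 [583.4 200.5  14.6  44.2  11.6] z [0.0416 0.049  0.0525]
```

View pics/placed.png

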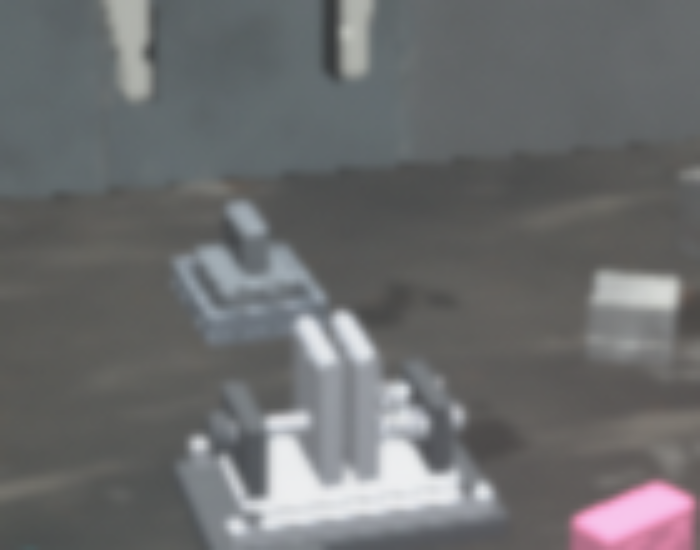

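The cap stands upright inside the tray at (250,265), and the plates are now bare at (340,390). Next is the blade. While the arm is at the rack I'll measure the plates in both views.

```bash
python3 - <<'E'
from s2 import *
line_to([.587,.2018,.16],vel=.25); line_to([*BL,.16],att(BY,s),vel=.3)
line_to([*BL,.085],vel=.15); 
for z in(.075,.070,.0665):
    line_to([*BL,z],vel=.06); f=sense()["force"]
    if abs(f[2])>4: break
st("at"); grab(); q=st("grip")
for n in("top","side"):
    c=camera(n);np.savez(n+"1.npz",**c);W=cloud(c).reshape(-1,3)
    p=W[(abs(W[:,0]-.5835)<.045)&(abs(W[:,1]+.011)<.06)]
    for lo,hi in((.074,.09),):
        q1=p[(p[:,2]>lo)&(p[:,2]<hi)];
        if len(q1)>9: print(n,len(q1),rect(q1),"z",np.round(np.percentile(q1[:,2],[5,50,98]),4))
    p=W[(abs(W[:,0]-.5835)<.09)&(abs(W[:,1]+.011)<.06)];q1=p[(p[:,2]>.008)&(p[:,2]<.03)]
    print("base",rect(q1),len(q1))
if q["gripper_width"]>.012:
    line_to([*BL,.09],vel=.06); st("l1"); line_to([*BL,.168],vel=.12); dwell(.3); st("l2")
E
```

```text
at 22.6 [ 0.5156 -0.2666  0.0662] [-0.42 -0.02 -0.78] w 0.0874 g 0.0
grip 23.7 [ 0.5159 -0.2666  0.0665] [ 0.24 -0.23  0.18] w 0.0177 g 30.0
top 132 [584.2 -10.7  24.5  44.    1.2] z [0.0761 0.0804 0.0838]
base [585.2 -10.6 124.6  83.6   2.1] 676
base [601.  -32.   66.   91.9  75.9] 150
l1 24.4 [ 0.5159 -0.2665  0.0904] [-0.66  0.45 -2.43] w 0.0178 g 30.0
l2 25.4 [ 0.5155 -0.2665  0.1674] [ 0.14 -0.99 -1.18] w 0.018 g 30.0
```

```bash
python3 - <<'E'
from s2 import *
P=(.5832,-.0112)
line_to([*P,.162],att(2.2,s),vel=.2); dwell(.4); st("hover")
out=[]
for n in("side","top"):
    c=camera(n);W=cloud(c);w=W.reshape(-1,3);fin=w[(abs(w[:,0]-.583)<.1)&(abs(w[:,1]+.011)<.06)]
    for lo,hi in((.076,.088),(.098,.103),(.103,.12),(.15,.163),(.165,.18)):
        q=fin[(fin[:,2]>lo)&(fin[:,2]<hi)]
        if len(q)>4: print(n,lo,len(q),rect(q),"x",np.round([q[:,0].min(),q[:,0].max()],4),"y",np.round([q[:,1].min(),q[:,1].max()],4),"zmin",np.round(q[:,2].min(),4))
    if n=="side": cv2.imwrite("pics/hov2.png",cv2.resize(c["frame"][130:270,200:340,::-1],(600,600),interpolation=cv2.INTER_CUBIC))
E
```

```text
hover 27.3 [ 0.5831 -0.0115  0.162 ] [-0.13  0.83 -1.61] w 0.0178 g 30.0
side 0.076 133 [581.1 -12.7  25.5  48.2   3.1] x [0.5682 0.5949] y [-0.0363  0.0108] zmin 0.0763
side 0.103 29 [579.7 -13.6   3.7  25.2   9.7] x [0.5787 0.5829] y [-0.026  -0.0008] zmin 0.1071
side 0.15 42 [578.4 -16.8   6.9  24.2  22.4] x [0.5765 0.5847] y [-0.0277 -0.0043] zmin 0.1504
side 0.165 60 [577.7 -11.4   8.8  31.2  17.6] x [0.5757 0.5853] y [-0.027   0.0048] zmin 0.1652
top 0.076 32 [574.2 -16.3  33.2   6.8  88.2] x [0.5712 0.5782] y [-0.0329  0.0004] zmin 0.0762
```

View pics/hov2.png

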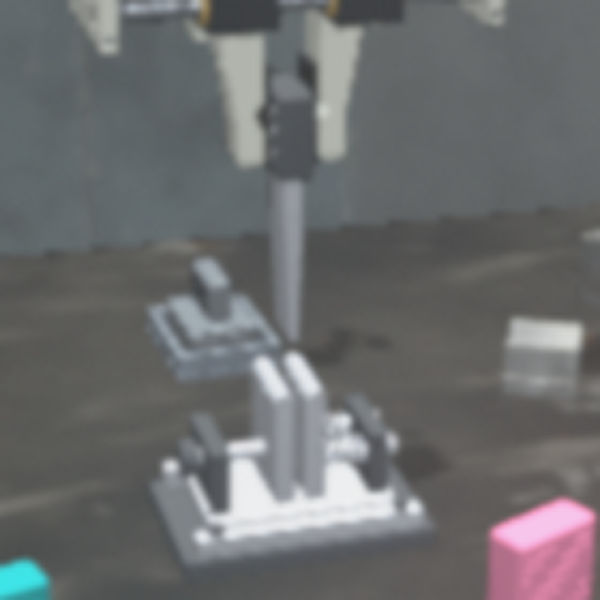

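The blade hangs upright at (290,320), directly above the gap at (280,370), with the x error under 1 mm. I'll insert it in small steps and watch the axial force.

```bash
cat >> s2.py <<'E'
def fm(n=6):
    F=[]
    for _ in range(n): dwell(.02);F.append(sense()["force"])
    return np.mean(F,0)
E
python3 - <<'E'
from s2 import *
P=(.5837,-.0116)
line_to([*P,.146],vel=.08); dwell(.2); f0=fm(12); print("f0",np.round(f0,2))
def step(z):
    line_to([*P,z],vel=.04); f=fm()-f0; q=sense()
    print(round((.0255+.1130-q["tool_pos"][2])*1000,1),np.round(f,2),round(q["time"],1)); return f[2]
for z in np.concatenate([np.arange(.138,.1259,-.004),np.arange(.124,.089,-.002)]):
    if step(z)>3.5: break
E
```

```text
f0 [ 0.01 -0.09 -1.6 ]
0.6 [ 0.04  0.38 -0.16] 28.6
4.5 [-0.45  0.12  0.31] 29.0
8.6 [ 0.01 -0.04  0.17] 29.3
12.5 [-0.19  0.26  0.19] 29.7
14.5 [0.1  0.01 0.16] 30.0
16.5 [0.15 0.09 0.08] 30.4
18.5 [-0.31 -0.02  0.15] 30.7
20.5 [0.3  0.15 0.29] 31.1
22.5 [-0.11 -0.21  0.2 ] 31.4
24.5 [-0.05 -0.16  0.17] 31.8
26.5 [ 0.07 -0.03  0.29] 32.1
28.5 [ 0.1  -0.09  0.42] 32.5
30.6 [ 0.18 -0.09  0.11] 32.8
32.6 [ 0.06  0.17 -0.8 ] 33.2
34.6 [ 0.25  0.35 -0.41] 33.5
36.5 [0.39 0.15 0.57] 33.9
38.4 [0.57 0.06 2.32] 34.2
40.5 [0.56 0.28 3.33] 34.6
42.5 [0.66 0.22 4.4 ] 34.9
```

Contact began at about 34–35 mm, and the force now rises about 0.5 N/mm. Another 1.5 mm should bring it to about 5 N. Then I'll check.

```bash
python3 - <<'E'
from s2 import *
line_to([.5837,-.0116,.0945],vel=.03); dwell(.6); print(np.round(fm(15)-[0,0,-1.6],2)); st("end"); print(np.abs(sense()["qd"]).max())
c=camera("side"); cv2.imwrite("pics/end.png",cv2.resize(c["frame"][130:270,200:340,::-1],(600,600),interpolation=cv2.INTER_CUBIC))
E
```

```text
[0.51 0.12 6.6 ]
end 36.0 [ 0.5838 -0.0116  0.0946] [ 0.69 -0.05  5.43] w 0.0179 g 30.0
0.0020442789017643846
```

View pics/end.png

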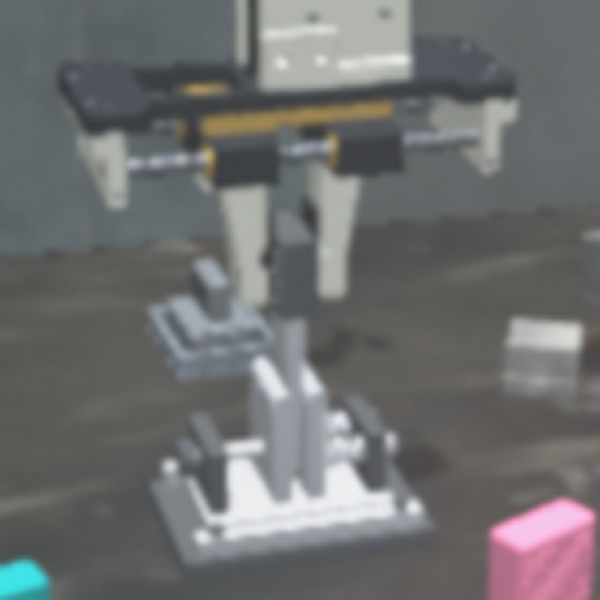

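The blade is upright and wedged between the plates at (290,370), and the fingers are well above the gauge. Drag is about 6 N, the arm is at rest, and the cap is in its tray. Handing in.

```bash
python3 -c "
from bench import *
print(close_job())"
```

```text
the job is handed in; nothing more can be done
None
```

The job is handed in, but no verdict came back: the cap stands upright and released in its tray, and the blade is held upright about 44 mm deep in the gap with 5–6.6 N of drag; I estimate (not measured) that the spring plate gave about 1 mm.

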